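# Change the aperture on the light-transmission meter's turret

### The job

The next bars are narrow, so the light-transmission meter needs its smallest aperture: push the lock lever on the front fully open, push the turret round by its upright tab until the insert with the smallest hole is clicked in under the lamp, then push the lock lever fully home again. Only push: the inserts stay down in their seats, and the other things on the worktop are left where they are.

Things in the scene. Friction and masses are not known exactly. Their poses are not given: they have to be found in the camera images.
- meter: Light-transmission meter: white box fixed to the worktop, x -95 to 125, y -100 to 100 mm, deck 58 mm up, with a turret on the deck and a lamp on a column at the back. Origin on the worktop under the turret's axis; x from the front (nearest the robot) to the lamp column, y left, z up. The lever (below 72 mm, but for its knob) lies on the deck at the left front, a spring roller (below 73 mm) at the right.
- turret (a joint): Turret angle (rad) about the meter's z, 0 as found, + anticlockwise from above, stops at +-2.2. Disc 124 mm wide, top 76 mm up: five seats 42 mm from the axis, 60 deg apart; the tab is in place of the sixth. A roller clicks in at each 60 deg (1.047 rad), draws it in from 5 deg away, about 4 N at the tab to leave; between clicks light friction (< 1 N), stays where left. Cannot turn while the lever is home.
- tab (a point): Centre of the turret's tab, an upright steel plate: 26 mm long along the turret's radius, 6 mm thick in the direction of turning, 77 to 113 mm above the worktop. This point is 97 mm from the axis, 95 mm up. At the meter's front (x = -97, y = 0 mm) when the turret reads 0; it turns with the turret, always opposite the seat that is under the lamp as found.
- lock_lever (a joint): Lock lever angle (rad): 0 home (its nose in a notch of the turret's rim, turret locked), 0.5 fully open at its stop. Opening swings its knob to the meter's right (-y), about 34 mm, across the meter's front. Stays where it is left (about 1 N at the knob). It goes home only when the turret stands clicked in. Found home.
- lever_knob (a point): Middle of the lock lever's black upright knob, 83 mm above the worktop; knob 16 mm in diameter, 66 to 100 mm up, on a flat lever reaching out over the box's front edge. In the meter's frame at x = -145, y = 47 mm when home, x = -147, y = 13 mm fully open; it turns about a pivot at x = -79, y = 27 mm (69 mm away).
- port (a point): The port under the lamp, where the centre of the insert in use stands: x = 42, y = 0, z = 85 mm in the meter's frame. The lamp above it: black barrel 34 mm in diameter, underside 108 mm up, with arm and column behind (meter x = 25 to 120, y = -23 to 23 mm), top 167 mm above the worktop. Nothing else on the meter is higher than the tab's 113 mm.
- insert_4_centre (a point): Centre (half-way up, 85 mm above the worktop) of the aperture insert with the smallest hole, 4 mm. Loose bright aluminium disc, 32 mm diameter, 18 mm high, with a dark round hole in the middle, standing in a 5 mm deep seat of the turret (0.8 mm play). The five inserts differ only in the hole; which of the four other seats it is in varies.
- insert_12_centre (a point): Centre (half-way up, 85 mm above the worktop) of the aperture insert with the 12 mm hole. Loose bright aluminium disc, 32 mm diameter, 18 mm high, with a dark round hole in the middle, standing in a 5 mm deep seat of the turret (0.8 mm play). The five inserts differ only in the hole; which of the four other seats it is in varies.
- insert_16_centre (a point): Centre (half-way up, 85 mm above the worktop) of the aperture insert with the 16 mm hole. Loose bright aluminium disc, 32 mm diameter, 18 mm high, with a dark round hole in the middle, standing in a 5 mm deep seat of the turret (0.8 mm play). The five inserts differ only in the hole; which of the four other seats it is in varies.
- insert_20_centre (a point): Centre (half-way up, 85 mm above the worktop) of the aperture insert with the 20 mm hole. Loose bright aluminium disc, 32 mm diameter, 18 mm high, with a dark round hole in the middle, standing in a 5 mm deep seat of the turret (0.8 mm play). The five inserts differ only in the hole; which of the four other seats it is in varies.
- insert_24_centre (a point): Centre (half-way up, 85 mm above the worktop) of the aperture insert with the largest hole, 24 mm; found in use under the lamp. Loose bright aluminium disc, 32 mm diameter, 18 mm high, with a dark round hole in the middle, standing in a 5 mm deep seat of the turret (0.8 mm play). The five inserts differ only in the hole; this one is always the one under the lamp at the start.
- timer: Bystander, not part of the job: bench timer, 62 x 62 x 19 mm, left of the meter's front. Origin at the centre of its underside.
- marker: Bystander, not part of the job: marker pen, 135 mm long, 17 mm thick, lying along the right side of the meter. Origin at the centre of its underside.
- bar_white: Bystander, not part of the job: white moulded tensile bars, 20 x 150 x 12 mm, lying to the left. Origin at the centre of its underside.
- bar_black: Bystander, not part of the job: black moulded tensile bar, 20 x 150 x 8 mm, lying to the left. Origin at the centre of its underside.
- calliper: Bystander, not part of the job: steel calliper, 71 x 200 x 12 mm, lying farther left. Origin at the centre of its underside.
- jar: Bystander, not part of the job: screw jar, 57 mm diameter, 82 mm high, left of the drop tower. Origin at the centre of its underside.
- weight_b: Bystander, not part of the job: turned slotted weight, 48 mm diameter, 40 mm high, at the back left. Origin at the centre of its underside.
Mind the look-alikes: they are no part of the job. Leave any red look-alike of the part that bears insert_20_centre alone.

How it is judged (in metres and radians):
On the way, in this order (a step that is already met when the one before it is completed fails the run):
1. the lock lever is open (value of joint lock_lever above 0.4 rad), for 0.1 s.
2. the insert with the smallest hole is clicked in under the lamp, before the lock lever is closed (horizontal distance between insert_4_centre and port below 0.005 m and velocity of joint turret between -0.05 and 0.05 rad/s and value of joint lock_lever above 0.25 rad), for 0.2 s.
At the end, for the whole second after the job is handed in: The insert with the smallest hole stands within 5 mm of the port under the lamp, the lock lever is home (within 0.05 rad), the turret is at rest, and all five inserts are down in their seats (value of joint lock_lever below 0.05 rad and horizontal distance between insert_4_centre and port below 0.005 m and velocity of joint turret between -0.05 and 0.05 rad/s and z of each of insert_4_centre, insert_12_centre, insert_16_centre, insert_20_centre, insert_24_centre in the frame of meter below 0.089 m); the robot touches nothing.
It fails at once if an insert is lifted or knocked out of its seat (z of any of insert_4_centre, insert_12_centre, insert_16_centre, insert_20_centre, insert_24_centre in the frame of meter above 0.092 m or horizontal distance between any of insert_4_centre, insert_12_centre, insert_16_centre, insert_20_centre, insert_24_centre and meter above 0.05 m).
It fails at once if another thing on the worktop is moved by more than 20 mm (distance of any of timer, marker, bar_white, bar_black, calliper, jar, weight_b from where it was at the start of the episode above 0.02 m).
It also fails if it takes over 61 s, if anything falls off the work surface, if the arm or the gripper's body presses on something with over 40 N, if the wrist force passes 120 N, or if a joint passes its speed limit or range.

### The arm

A 6-joint arm with a two-finger parallel gripper is mounted at the origin on a cart in front of the work surface, level with it; the furniture and walls round the work are solid. World frame = base frame: x ahead of the robot, y to its left, z up, the work surface at z = 0. Lengths are in mm, angles in rad, forces in N, time in s.
With the tool pointing down it reaches from about 400 to 925 mm from the base axis. Payload 12.5 kg.
Tool frame: the origin (TCP) lies midway between the tips of the shut fingers; the grasp point (between the pads) lies 19 mm behind it; z points along the fingers, y is the line along which they close (so a half turn about z gives the same grasp; the last joint's range is limited). The gripper opens to 95 mm and grips with 3 to 60 N. Pads are 20 mm wide; open, the fingers measure 119 mm over their backs; the gripper's body (75 mm by 180 mm) begins 59 mm behind the grasp point.
Start: joints at [1.164, 0.491, 1.559, -0, 1.092, -0.106], TCP at [185.162, 596.964, 176.761] pointing down, gripper open.
Joint ranges: [-3.1, 3.1], [-0.84, 2.19], [0.05, 2.79], [-1.13, 4.28], [0.06, 2.93], [-2.69, 2.69]. Speed limits (rad/s): [2.22, 2.22, 2.79, 3.14, 3.14, 3.14].

### API

Orientations are given as [roll, pitch, yaw] about the fixed x, y, z axes, in that order (R = Rz(yaw) Ry(pitch) Rx(roll)).
In Python, from cell import state, read_camera, camera_info, env gives the robot as it stands.
- The arm moves only by the tool move_arm, never from a script. Its argument "commands" is a list of rows, each a list of 3 entries, a list of its own where there are three numbers: the shift along the world's x, y, z in cm, then the turn, a rotation vector about the world's x, y, z in degrees, then the opening, from 0 (shut) to 1 (fully open). A call has 1 to 10 rows; each row shifts and turns the commanded pose from where the row before left it; what a row does not reach is not made up. A row lasts 1/10 s, in which the tool goes at most 50 mm and 8.59 degrees, less where a joint would pass 70% of its speed; a pose out of reach is approached as far as the arm can. A call with a gripper value outside its range is refused whole. The fingers move at their own pace and stop on an object; the grip force is fixed at half the most. Time passes only in rows, so rows that do not move let the fingers close. It gives the time, the measured TCP pose, the force, the opening and the grip force at its end, in the units of the state.
- state(): the state, without advancing time (a new reading comes with each control period).
- read_camera(name): name is "scene" or "top" or "wrist"; returns the picture (400x640x3 uint8, blue, green, red); there is no depth.
- camera_info(name): a dict with "K" (3x3 intrinsics, pixels), "cam_to_world" (4x4, takes a point from camera to world coordinates). Camera axes: x right, y down, z forward; pixel columns grow to the right and rows downward; lengths in mm; the calibration is good to about 2 mm. A picture is of the moment at which its call begins: read the wrist's pose just before it. camera_info takes no time and is no camera call; for the wrist camera it gives the pose at the moment of the call.
- env.job_done(): hands the job in; it is judged then, once.
The state is a dict: "t": time; "joints": joint angles; "qvel": joint speeds; "tau": joint torques, N m; "eef_pos": TCP position; "tcp_rot": TCP orientation; "ft_force": force on the tool from outside, world axes, zero at the start; "moment": the same for the moment, N m; "opening": opening from 0.0 (shut) to 1.0 (fully open); "grip_force": force on a finger pad.
Only numpy, scipy, OpenCV 4.12 (cv2) and the standard library are available. Lean on these libraries where they do the work, as an engineer would, in place of code of your own. Each camera call takes 0.05 s, during which the arm holds its last target. There are 200 camera calls.

## Working session

There is one attempt and no reset: what is moved stays moved. The work goes in short steps, Python scripts to look and compute and a tool call to move; the robot and the scene stay as the last step left them, time stands still between calls to the robot, and variables do not carry over. Pictures are saved under pics/ and viewed, at most 10 in all, crops included, and the job is handed in when it is done.

Besides the shell and the picture viewer there is one more tool, called after "Call:" as name(argument=value, ...) on one line, values as JSON. move_arm: Moves the arm, as the interface text tells. Its arguments: {"type":"object","properties":{"commands":{"type":"array"}},"required":["commands"]}

```bash
mkdir -p pics
python3 - <<'E'
from cell import *
import cv2,numpy as np
a=read_camera("scene");b=read_camera("top")
cv2.imwrite("pics/s.png",a);cv2.imwrite("pics/t.png",b)
np.set_printoptions(suppress=True,precision=3)
for n in("scene","top"):
  i=camera_info(n);print(n,np.array(i["K"]),np.array(i["cam_to_world"]))
print(state())
E
```

```text
scene [[507.715   0.    317.983]
 [  0.    507.715 197.473]
 [  0.      0.      1.   ]] [[   0.517   -0.636    0.572 -165.589]
 [  -0.856   -0.387    0.344 -539.164]
 [   0.003   -0.668   -0.744 1017.114]
 [   0.       0.       0.       1.   ]]
top [[487.774   0.    335.996]
 [  0.    487.774 199.652]
 [  0.      0.      1.   ]] [[   0.013   -0.998    0.063  445.273]
 [  -1.      -0.014   -0.013 -115.033]
 [   0.014   -0.063   -0.998 1504.91 ]
 [   0.       0.       0.       1.   ]]
{'t': 0.1, 'joints': array([ 1.164,  0.491,  1.559, -0.   ,  1.092, -0.106]), 'qvel': array([ 0.   , -0.003, -0.002, -0.001,  0.002, -0.002]), 'tau': array([  0.003, -61.362, -25.861,   0.069,   0.047,  -0.   ]), 'eef_pos': array([185.054, 596.7  , 176.229]), 'tcp_rot': array([-3.141, -0.   ,  2.841]), 'ft_force': array([-0.525, -0.393,  0.93 ]), 'moment': array([ 0.01 , -0.001, -0.012]), 'grip_force': 0.0, 'opening': 0.9982588229305709}
```

View pics/t.png

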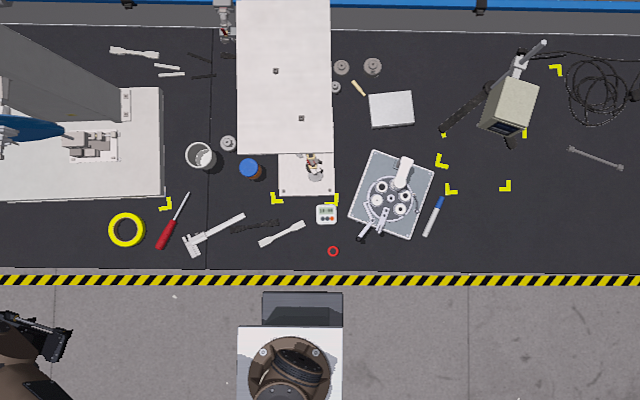

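View pics/s.png

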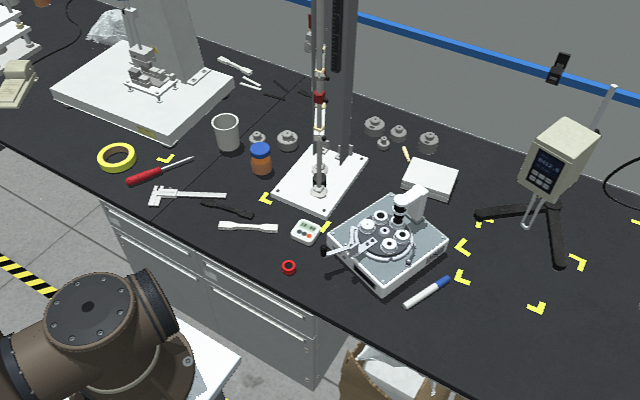

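The top view shows the meter at about (392,195), the red ring look-alike at (333,251) and the timer at (326,214). In the scene view the meter is at about (390,240). Next I crop both views and fit the deck outline.

```bash
cat > h.py <<'E'
from cell import *
import cv2,numpy as np
np.set_printoptions(suppress=True,precision=1)
def ray(n,u,v,z):
    i=camera_info(n);K=np.array(i["K"]);T=np.array(i["cam_to_world"])
    d=T[:3,:3]@np.linalg.solve(K,[u,v,1]);o=T[:3,3]
    return o+d*(z-o[2])/d[2]
def proj(n,p):
    i=camera_info(n);K=np.array(i["K"]);T=np.array(i["cam_to_world"])
    c=K@(T[:3,:3].T@(np.array(p)-T[:3,3]));return c[:2]/c[2]
E
python3 - <<'E'
from h import *
b=cv2.imread("pics/t.png");a=cv2.imread("pics/s.png")
c1=cv2.resize(b[140:250,340:450],None,fx=5,fy=5,interpolation=cv2.INTER_CUBIC)
c2=cv2.resize(a[180:300,310:460],None,fx=5,fy=5,interpolation=cv2.INTER_CUBIC)
cv2.imwrite("pics/tc.png",c1);cv2.imwrite("pics/sc.png",c2)
hsv=cv2.cvtColor(b,cv2.COLOR_BGR2HSV)
m=(hsv[...,2]>110).astype(np.uint8);m[:,:340]=0;m[:145]=0;m[250:]=0;m[:,440:]=0
n,l,s,_=cv2.connectedComponentsWithStats(m);k=1+s[1:,4].argmax()
q=cv2.minAreaRect(cv2.findContours((l==k).astype(np.uint8),0,2)[0][0]);print(q);
for p in cv2.boxPoints(q): print(p,ray("top",*p,58))
E
```

```text
((388.72259521484375, 198.76275634765625), (67.66511535644531, 91.5016860961914), 19.983108520507812)
[341.3 230.2] [ 446.3 -150.8   58. ]
[372.6 144.2] [ 704.7 -241.3   58. ]
[436.2 167.3] [ 637.9 -432.5   58. ]
[404.9 253.3] [ 380.5 -339.8   58. ]
```

View pics/tc.png

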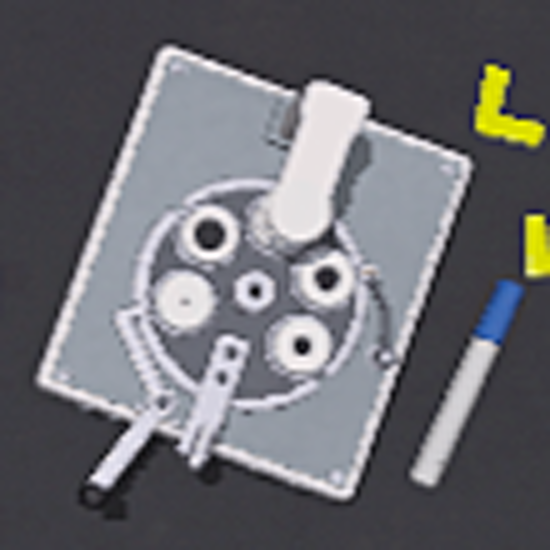

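View pics/sc.png

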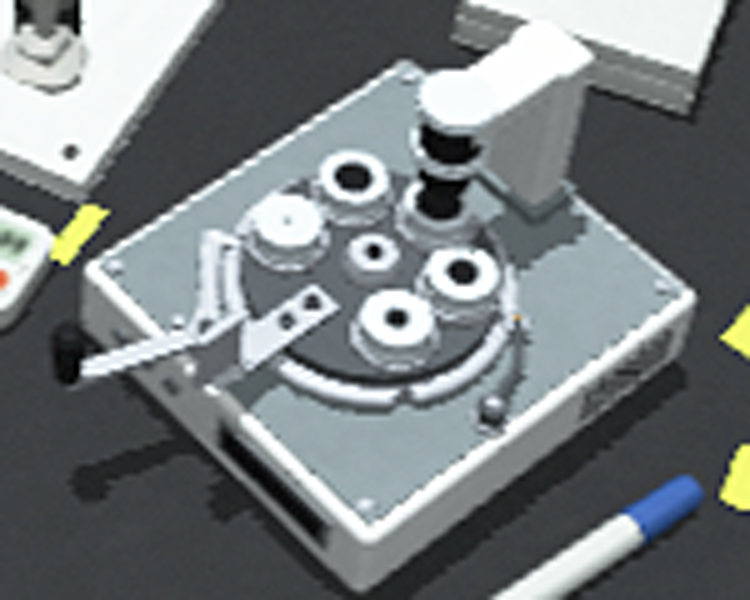

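Candidates for the smallest hole, as top-crop pixels:
- (209,235): mid-size hole.
- (184,300): tiny hole.
- (325,278): mid-size hole.
- (302,345): small-to-mid hole, about 12 mm.
- (254,290): the hub, not an insert.
- The red ring in the full view: a look-alike.

I choose (184,300), the front-left seat; the scene crop confirms a tiny hole there at (288,220). Now I fit the meter pose from the deck corners.

```bash
cat >> h.py <<'E'
def fit(W,M):
    W=np.array(W)[:,:2];M=np.array(M,float)[:,:2];w=W.mean(0);m=M.mean(0)
    a=(W-w)@[1,1j];b=(M-m)@[1,1j];s=(a*b.conj()).sum();th=np.angle(s)
    R=np.array([[np.cos(th),-np.sin(th)],[np.sin(th),np.cos(th)]]);return R,w-R@m,th
E
python3 - <<'E'
from h import *
M=[(-95,100),(125,100),(125,-100),(-95,-100)]
T=[(38,382),(168,45),(470,158),(348,500)];S=[(88,268),(407,65),(695,295),(368,540)]
f=lambda n,P,o,z:[ray(n,(x+.5)/5-.5+o[0],(y+.5)/5-.5+o[1],z) for x,y in P]
for n,P,o,e in(("top",T,(340,140),[((254,290),(0,0),80),((184,300),(-21,36.4),94),((90,493),(-145,47),100)]),("scene",S,(310,180),[((374,251),(0,0),80),((288,220),(-21,36.4),94),((67,340),(-145,47),100)])):
  W=np.array(f(n,P,o,58));R,t,th=fit(W,M)
  print(n,t,np.degrees(th),"resid",(W[:,:2]-t-np.array(M)@R.T).ravel(), [np.linalg.norm(W[i]-W[i-1]) for i in range(4)])
  for p,m,z in e:
    w=f(n,[p],o,z)[0]; print(m,"meter coords seen",R.T@(w[:2]-t))
E
```

```text
top [ 542.7 -292. ] -19.932782544306875 resid [ 1.1 -2.2 -2.8 -2.7 -0.   3.8  1.8  1.2] [np.float64(196.54037345290422), np.float64(216.5173819131836), np.float64(192.89129535256268), np.float64(217.35920778032923)]
(0, 0) meter coords seen [ 1.2 -0.8]
(-21, 36.4) meter coords seen [-20.2  36.6]
(-145, 47) meter coords seen [-144.1   48.9]
scene [ 538.1 -296.2] -19.84783381666778 resid [ 2.7 -4.4 -6.1 -2.7 -1.   4.5  4.5  2.6] [np.float64(192.83682390993076), np.float64(211.13056796561003), np.float64(191.43488590771275), np.float64(214.1420695828443)]
(0, 0) meter coords seen [8.8 7.4]
(-21, 36.4) meter coords seen [-18.5  38.8]
(-145, 47) meter coords seen [-145.6   46.8]
```

The meter sits at about (542.5,-293) with yaw -19.9°. The known points (hub, insert, knob) agree to within 2 mm in the top view. The smallest insert is in the +120° seat, so the turret must go to -2.09 rad, with the tab moving clockwise round the left side. I shut the gripper and move to the left of the knob.

Call:
move_arm(commands=[[[2.4, -3.8, 0], [0, 0, -2.7], 0], [[2.4, -3.8, 0], [0, 0, 0], 0], [[2.4, -3.8, 0], [0, 0, 0], 0], [[2.4, -3.8, 0], [0, 0, 0], 0], [[2.4, -3.8, 0], [0, 0, 0], 0], [[2.5, -3.8, 0], [0, 0, 0], 0], [[2.0, -4.5, 0], [0, 0, 0], 0], [[2.0, -4.5, 0], [0, 0, 0], 0], [[2.0, -4.5, 0], [0, 0, 0], 0], [[2.0, -4.5, 0], [0, 0, 0], 0]])

```text
t: 1.1
eef_pos: [410.5, 187.1, 176.7]
tcp_rot: [3.142, -0.0, 2.794]
ft_force: [1.1, 0.5, 0.0]
opening: 0.217
grip_force: 0.0
```

Call:
move_arm(commands=[[[2.0, -4.5, 0], [0, 0, 0], 0], [[2.0, -4.5, 0], [0, 0, 0], 0], [[-0.3, -4.5, 0], [0, 0, 0], 0], [[-0.3, -4.5, 0], [0, 0, 0], 0], [[-0.3, -4.5, 0], [0, 0, 0], 0], [[-0.3, -4.5, 0], [0, 0, 0], 0], [[-0.3, -4.0, 0], [0, 0, 0], 0], [[-0.3, -4.0, 0], [0, 0, 0], 0], [[0, 0, 0], [0, 0, 0], 0], [[0, 0, 0], [0, 0, 0], 0]])

```text
t: 2.1
eef_pos: [431.8, -161.4, 176.5]
tcp_rot: [3.141, -0.001, 2.792]
ft_force: [-0.8, 0.3, -0.1]
opening: 0.008
grip_force: 0.0
```

Call:
move_arm(commands=[[[0, 0, -3.2], [0, 0, 0], 0], [[0, 0, -3.2], [0, 0, 0], 0], [[0, 0, -3.1], [0, 0, 0], 0], [[-0.4, -1.2, 0], [0, 0, 0], 0], [[-0.2, -0.6, 0], [0, 0, 0], 0], [[-0.2, -0.6, 0], [0, 0, 0], 0], [[-0.2, -0.6, 0], [0, 0, 0], 0], [[-0.2, -0.6, 0], [0, 0, 0], 0], [[-0.2, -0.6, 0], [0, 0, 0], 0], [[0, 0, 0], [0, 0, 0], 0]])

```text
t: 3.1
eef_pos: [418.1, -203.8, 82.0]
tcp_rot: [-3.142, 0.001, 2.793]
ft_force: [0.7, -0.2, 0.3]
opening: 0.008
grip_force: 0.0
```

Call:
move_arm(commands=[[[-0.15, -0.4, 0], [0, 0, 0], 0], [[-0.15, -0.4, 0], [0, 0, 0], 0], [[-0.1, -0.2, 0], [0, 0, 0], 0], [[0, 0, 0], [0, 0, 0], 0]])

```text
t: 3.5
eef_pos: [414.0, -213.2, 81.7]
tcp_rot: [3.141, -0.0, 2.793]
ft_force: [0.2, -1.2, -0.7]
opening: 0.002
grip_force: 0.0
```

Run:
```python
from h import *
b=read_camera("top");a=read_camera("wrist");s=read_camera("scene")
k=cv2.resize(b[170:270,330:430],(400,400),interpolation=cv2.INTER_CUBIC)
k2=cv2.resize(s[180:280,310:410],(400,400),interpolation=cv2.INTER_CUBIC)
cv2.imwrite("pics/c1.png",np.hstack([k,k2]))
```

```text
(no output)
```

View pics/c1.png

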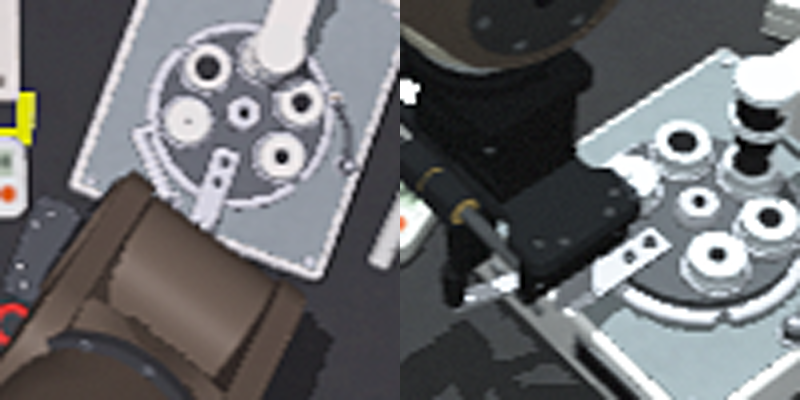

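The picture is ambiguous because the fingers hide the knob at the lever's end. I keep pushing in small steps until the stop shows up in the force.

Call:
move_arm(commands=[[[-0.1, -0.2, 0], [0, 0, 0], 0], [[-0.1, -0.2, 0], [0, 0, 0], 0], [[0, 0, 0], [0, 0, 0], 0]])

```text
t: 3.95
eef_pos: [412.1, -217.2, 81.8]
tcp_rot: [3.142, 0.0, 2.794]
ft_force: [-0.1, 0.1, 0.1]
opening: 0.005
grip_force: 0.0
```

Call:
move_arm(commands=[[[-0.1, -0.2, 0], [0, 0, 0], 0], [[-0.1, -0.2, 0], [0, 0, 0], 0], [[0, 0, 0], [0, 0, 0], 0]])

```text
t: 4.25
eef_pos: [410.1, -221.3, 81.8]
tcp_rot: [3.142, 0.0, 2.793]
ft_force: [-1.2, 0.7, -0.3]
opening: 0.004
grip_force: 0.0
```

Run:
```python
from h import *
s=read_camera("scene");w=read_camera("wrist")
k2=cv2.resize(s[190:280,305:405],(400,360),interpolation=cv2.INTER_CUBIC)
cv2.imwrite("pics/c2.png",np.hstack([k2,cv2.resize(w,(400,360))]))
```

```text
(no output)
```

View pics/c2.png

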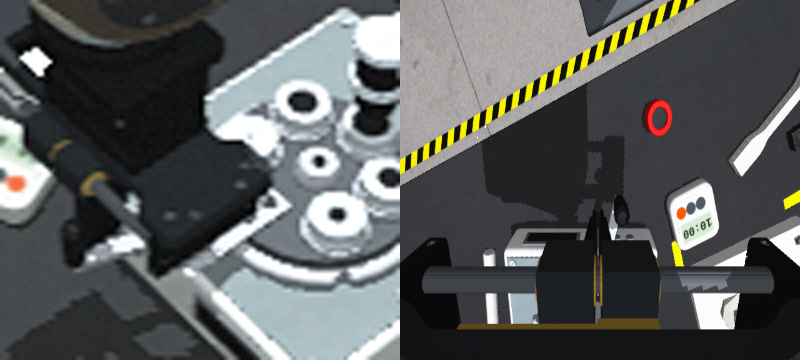

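The wrist view shows the knob at about (620,210) in the composite, beside the finger line at x≈598. I check this by projecting the TCP and the knob positions into the wrist image.

```bash
cat >> h.py <<'E'
TH=np.radians(-19.9);RM=np.array([[np.cos(TH),-np.sin(TH)],[np.sin(TH),np.cos(TH)]]);OM=np.array([542.5,-293])
def w(x,y,z): return np.r_[RM@[x,y]+OM,z]
def m(p): return RM.T@(np.array(p)[:2]-OM)
E
python3 - <<'E'
from h import *
s=state();print(s["eef_pos"],m(s["eef_pos"]))
print("tcp",proj("wrist",s["eef_pos"]))
for a in(0,.1,.2,.3,.4,.5):
  v=np.array([-66,20]);c,d=np.cos(a),np.sin(a);k=np.array([-79,27])+[c*v[0]-d*v[1],d*v[0]+c*v[1]]
  print(a,k,proj("wrist",w(*k,100)),proj("wrist",w(*k,66)),proj("scene",w(*k,100)))
print("deck corner FL",proj("wrist",w(-95,100,58)),"FR",proj("wrist",w(-95,-100,58)))
W=read_camera("wrist");cv2.imwrite("pics/w1.png",cv2.resize(W[180:340,220:480],(780,480),interpolation=cv2.INTER_CUBIC))
E
```

```text
[ 410.1 -221.1   81.8] [-148.9   22.5]
tcp [316.1 228.1]
0 [-145.   47.] [355.3 244.7] [350.  225.1] [322.9 245.4]
0.1 [-146.7   40.3] [344.6 242.3] [340.8 223. ] [324.2 247.6]
0.2 [-147.7   33.5] [333.7 240.8] [331.3 221.7] [325.8 249.8]
0.3 [-148.    26.6] [322.6 240.3] [321.8 221.3] [327.7 251.8]
0.4 [-147.6   19.7] [311.5 240.9] [312.2 221.8] [329.8 253.7]
0.5 [-146.5   12.9] [300.6 242.5] [302.8 223.2] [332.2 255.5]
deck corner FL [414.4 280.8] FR [160.9 280.9]
```

View pics/w1.png

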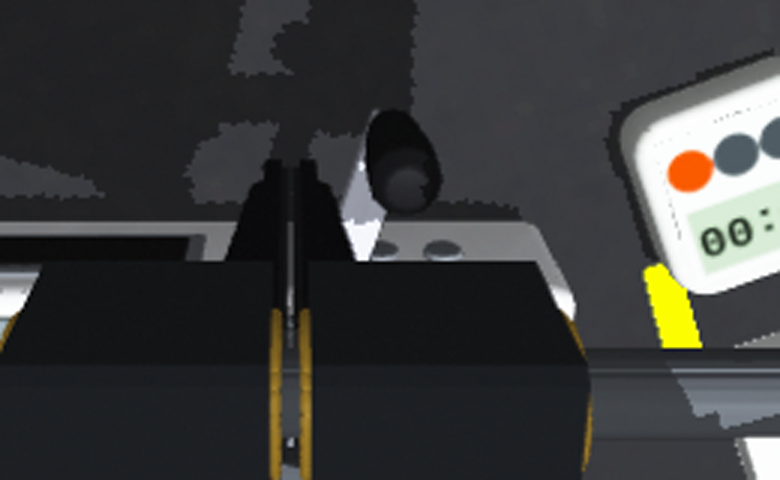

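Run:
```python
from h import *
s=read_camera("scene");p=state()["eef_pos"]
c=s[190:290,290:420];c=(255*(c/255.)**.5).astype(np.uint8)
c=cv2.resize(c,None,fx=6,fy=6,interpolation=cv2.INTER_CUBIC)
f=lambda q:tuple(int(t) for t in (proj("scene",q)-[290,190])*6+3)
for z in(0,20,60): cv2.circle(c,f(p+[0,0,z]),4,(0,0,255),-1)
cv2.circle(c,f(w(-145,47,83)),4,(0,255,0),-1);cv2.circle(c,f(w(-147,13,83)),4,(255,0,255),-1);cv2.circle(c,f(w(-97,0,113)),4,(255,255,0),-1)
cv2.imwrite("pics/s3.png",c)
```

```text
(no output)
```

View pics/s3.png

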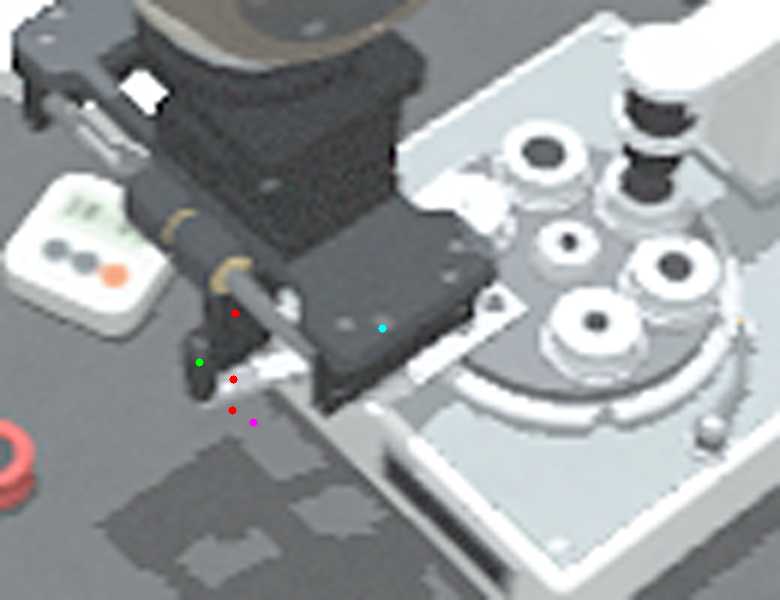

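The scene view (tip expected at the lowest red dot, knob home at the green dot) shows the visible fingertip ending at about (235,362). That is roughly 25–30 mm above the reported TCP, so the fingers passed over the still-home knob. I go back to its left and come in lower.

Call:
move_arm(commands=[[[0, 0, 4.0], [0, 0, 0], 0], [[1.0, 2.8, 0], [0, 0, 0], 0], [[1.0, 2.8, 0], [0, 0, 0], 0], [[0.1, 0.4, -3.0], [0, 0, 0], 0], [[0, 0, -2.0], [0, 0, 0], 0], [[0, 0, -2.0], [0, 0, 0], 0], [[0, 0, 0], [0, 0, 0], 0]])

```text
t: 5.15
eef_pos: [430.2, -160.3, 50.1]
tcp_rot: [3.141, -0.004, 2.794]
ft_force: [-0.7, 0.3, 0.1]
opening: 0.007
grip_force: 0.0
```

Run:
```python
from h import *
s=read_camera("scene");p=state()["eef_pos"];W=read_camera("wrist")
c=s[190:290,290:390];c=(255*(c/255.)**.5).astype(np.uint8)
c=cv2.resize(c,(480,480),interpolation=cv2.INTER_CUBIC)
f=lambda q:tuple(int(t) for t in (proj("scene",q)-[290,190])*4.8+2)
for z in(0,20,60): cv2.circle(c,f(p+[0,0,z]),3,(0,0,255),-1)
d=cv2.resize((255*(W/255.)**.5).astype(np.uint8)[180:340,270:370],(300,480),interpolation=cv2.INTER_CUBIC)
for z in(0,20): cv2.circle(d,tuple(int(t) for t in (proj("wrist",p+[0,0,z])-[270,180])*3),3,(0,0,255),-1)
cv2.imwrite("pics/s4.png",np.hstack([c,d]));print(p,m(p))
```

```text
[ 430.7 -160.7   51.2] [-150.1   86.3]
```

View pics/s4.png

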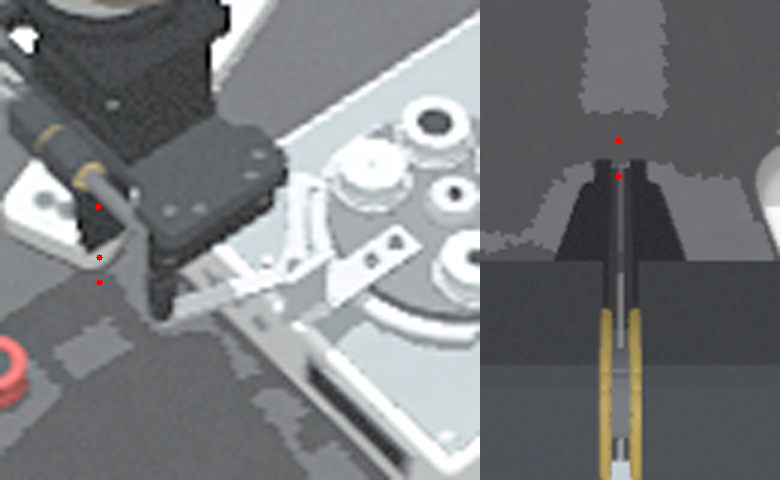

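Same offset again: in both views the tip shows about 25 mm above the reported TCP. At TCP z=51 the tip is therefore at about 77, on the knob's height. I push -y now.

Call:
move_arm(commands=[[[-0.3, -1.8, 0], [0, 0, 0], 0], [[-0.2, -0.6, 0], [0, 0, 0], 0], [[-0.2, -0.6, 0], [0, 0, 0], 0], [[-0.2, -0.6, 0], [0, 0, 0], 0], [[-0.2, -0.6, 0], [0, 0, 0], 0], [[-0.2, -0.5, 0], [0, 0, 0], 0], [[0, 0, 0], [0, 0, 0], 0]])

```text
t: 5.95
eef_pos: [418.1, -208.7, 51.8]
tcp_rot: [-3.141, 0.001, 2.793]
ft_force: [-0.3, 0.6, 0.9]
opening: 0.004
grip_force: 0.4
```

```bash
cat >> h.py <<'E'
def knob():
    """dark blob of the knob in the scene view, by strip near its path; prints predicted pixels too"""
    for a in(0,.25,.4,.5):
        v=np.array([-66,20]);c,d=np.cos(a),np.sin(a);k=np.array([-79,27])+[c*v[0]-d*v[1],d*v[0]+c*v[1]]
        print(a,proj("wrist",w(*k,100)),proj("wrist",w(*k,66)))
E
python3 - <<'E'
from h import *
s=state();print(s["eef_pos"],m(s["eef_pos"]),s["ft_force"]);knob()
W=read_camera("wrist");g=cv2.cvtColor(W,cv2.COLOR_BGR2GRAY)
for v in range(216,256,4): print(v,g[v,280:400:4])
E
```

```text
[ 418.1 -208.7   51.8] [-145.6   37. ] [-0.3  0.6  0.9]
0 [334.8 262.4] [332.  237.2]
0.25 [303.  257.5] [305.1 233. ]
0.4 [283.6 258. ] [288.7 233.5]
0.5 [270.9 259.9] [278.  235.1]
216 [35 36 36 34 34 35 37 34 38 35 58 37 62 35 35 33 34 35 35 35 34 35 35 62
 62 62 61 60 61 62]
220 [35 35 35 33 34 34 33 33 34 35 34 33 33 33 34 34 34 35 34 33 35 34 34 62
 62 62 62 62 62 61]
224 [35 35 34 12 11 41 35 33 34 34 34 33 33 34 33 34 35 35 34 33 33 33 38 63
 62 62 65 65 61 61]
228 [34 33 11 13 13 11 33 35 34 34 34 33 33 33 35 34 34 33 34 33 33 34 34 62
 62 63 62 62 61 60]
232 [33 12 13 11 12 10 19 33 32 35 34 34 36 34 33 33 34 33 34 33 35 34 39 62
 63 63 63 62 61 60]
236 [31 11 12 11 13 12 15 20 11 37 11 13 61 61 37 35 35 34 34 35 33 35 62 61
 63 63 62 60 61 61]
240 [12 14 17 16 15 14 10 10 10 37 12 10 59 61 60 61 60 60 61 62 61 61 61 62
 62 61 63 61 61 62]
244 [16 17 17 17 16 15 11 11 10 37 12  9 10 62 61 59 60 61 61 62 61 60 60 62
 62 62 62 62 61 62]
248 [16 18 23 22 19 16 11 11 11 37 14 11 11 37 60 62 61 61 62 62 62 61 63 62
 62 60 60 61 60 61]
252 [17 20 21 21 21 10 11 10 11 37 13 10 10 10 61 62 61 61 62 60 62 62 63 61
 61 61 59 61 60 60]
```

The knob is now left of the fingers in the wrist image at about (290,250), which is around 0.35 rad. I continue to the stop.

Call:
move_arm(commands=[[[-0.2, -0.5, 0], [0, 0, 0], 0], [[-0.2, -0.4, 0], [0, 0, 0], 0], [[-0.1, -0.2, 0], [0, 0, 0], 0], [[0, -0.1, 0], [0, 0, 0], 0], [[0, 0, 0], [0, 0, 0], 0]])

```text
t: 6.5
eef_pos: [413.2, -219.5, 51.8]
tcp_rot: [3.14, -0.0, 2.793]
ft_force: [3.0, 7.1, 3.0]
opening: 0.002
grip_force: 3.9
```

Run:
```python
from h import *
s=state();print(s["eef_pos"],m(s["eef_pos"]),s["ft_force"]);knob()
W=read_camera("wrist");g=cv2.cvtColor(W,cv2.COLOR_BGR2GRAY)
for v in range(220,260,8): print(v,g[v,260:360:4])
```

```text
[ 413.2 -219.5   51.8] [-146.6   25.1] [3.  7.1 3. ]
0 [357.  263.9] [350.7 238.6]
0.25 [325.4 259. ] [324.  234.4]
0.4 [306.  259.6] [307.6 234.9]
0.5 [293.3 261.4] [296.8 236.4]
220 [35 33 34 35 36 36 35 34 35 35 36 35 33 34 36 34 34 35 35 34 35 34 36 35
 34]
228 [34 33 34 35 35 35 36 35 12 12 12 86 35 36 34 36 35 34 35 34 35 35 35 34
 35]
236 [34 34 35 34 34 34 31 13 12 12 13 12 21 10 38 10 12 63 63 60 34 34 34 34
 36]
244 [34 35 34 34 33 33 13 16 16 16 15 11 10 12 38 13 12 10 62 62 63 61 62 60
 62]
252 [34 34 34 34 34 18 17 21 23 21 11 10 10 12 38 13 11 11 10 62 61 63 62 61
 63]
```

Call:
move_arm(commands=[[[0.3, 0.9, 0], [0, 0, 0], 0], [[0, 0, 4.5], [0, 0, 0], 0], [[0, 0, 4.0], [0, 0, 0], 0], [[0, -1.0, 0], [0, 0, -8.5], 0], [[0.5, -1.0, 0], [0, 0, -8.5], 0], [[0.5, -1.0, 0], [0, 0, -8.5], 0], [[0.5, -1.0, 0], [0, 0, -8.5], 0], [[0.5, -1.0, 0], [0, 0, -8.5], 0], [[0.5, -1.0, 0], [0, 0, -8.5], 0], [[0, -1.0, 0], [0, 0, -8.5], 0]])

```text
t: 7.55
eef_pos: [441.6, -281.1, 136.6]
tcp_rot: [-3.141, 0.0, 1.749]
ft_force: [0.6, 1.0, -1.1]
opening: 0.005
grip_force: 0.0
```

Call:
move_arm(commands=[[[0, -0.4, 0], [0, 0, -8.5], 0], [[0, 0, 0], [0, 0, -8.5], 0], [[0, 0, 0], [0, 0, -8.5], 0], [[0, 0, 0], [0, 0, -4.5], 0], [[0, 0, 0], [0, 0, 0], 0]])

```text
t: 8.05
eef_pos: [441.1, -284.7, 136.6]
tcp_rot: [-3.141, 0.0, 1.231]
ft_force: [-0.1, 0.7, -0.6]
opening: 0.007
grip_force: 0.0
```

Run:
```python
from h import *
s=state();p=s["eef_pos"];print(p,m(p),s["tcp_rot"],s["ft_force"])
g=cv2.cvtColor(read_camera("wrist"),cv2.COLOR_BGR2GRAY)
for z in(0,27): print("tip",proj("wrist",p+[0,0,z]))
for q in((-110,0,113),(-84,0,113),(-97,0,113)): print("tab",q,proj("wrist",w(*q)))
for k in((-147,13,100),(-145,47,100)): print("knob",proj("wrist",w(*k)))
```

```text
[ 441.1 -284.7  136.6] [-98.1 -26.7] [-3.1  0.   1.2] [-0.1  0.7 -0.6]
tip [317.1 227.6]
tip [317.2 244.3]
tab (-110, 0, 113) [300.8 180.6]
tab (-84, 0, 113) [337.1 181. ]
tab (-97, 0, 113) [319.  180.8]
knob [251.8 159.1]
knob [252.4 111.8]
```

Run:
```python
from h import *
A=np.radians(np.arange(195,67,-4));P=np.array([w(98*np.cos(a),98*np.sin(a),65)[:2] for a in A])
c=np.round(P/10,1);print(c[0]);d=np.diff(c,axis=0);print([f"{int(np.degrees(A[i+1])+.5)}: {x:.1f},{y:.1f}" for i,(x,y) in enumerate(d)])
```

```text
[ 44.5 -28.5]
['191: 0.1,0.7', '187: 0.1,0.7', '183: 0.2,0.6', '179: 0.2,0.7', '175: 0.3,0.6', '171: 0.3,0.6', '167: 0.3,0.6', '163: 0.4,0.6', '159: 0.4,0.5', '155: 0.5,0.5', '151: 0.5,0.5', '147: 0.5,0.4', '143: 0.6,0.4', '139: 0.6,0.4', '135: 0.6,0.3', '131: 0.6,0.2', '127: 0.7,0.3', '123: 0.6,0.1', '119: 0.7,0.2', '115: 0.7,0.1', '111: 0.7,0.0', '107: 0.6,0.0', '103: 0.7,-0.1', '99: 0.7,-0.1', '95: 0.7,-0.1', '91: 0.6,-0.2', '87: 0.7,-0.3', '83: 0.6,-0.3', '79: 0.6,-0.3', '75: 0.6,-0.4', '71: 0.5,-0.4']
```

Call:
move_arm(commands=[[[0, 0, -2.5], [0, 0, 0], 0], [[0, 0, -2.5], [0, 0, 0], 0], [[0, 0, -2.1], [0, 0, 0], 0], [[0, 0, 0], [0, 0, 0], 0]])

```text
t: 8.5
eef_pos: [440.1, -284.1, 63.7]
tcp_rot: [-3.138, -0.001, 1.234]
ft_force: [-0.1, 1.5, 0.5]
opening: 0.007
grip_force: 0.0
```

Call:
move_arm(commands=[[[0.4, 0.6, 0.1], [0, 0, 0], 0], [[0.1, 0.7, 0], [0, 0, 0], 0], [[0.2, 0.6, 0], [0, 0, 0], 0], [[0.2, 0.7, 0], [0, 0, 0], 0], [[0, 0, 0], [0, 0, 0], 0]])

```text
t: 9.0
eef_pos: [450.6, -258.1, 67.7]
tcp_rot: [3.14, 0.0, 1.233]
ft_force: [-0.1, -1.5, 0.0]
opening: 0.006
grip_force: 0.0
```

```bash
cat >> h.py <<'E'
def st():
    s=state();p=m(s["eef_pos"]);print(s["eef_pos"],"meter",p,"r",np.hypot(*p),"ang",np.degrees(np.arctan2(p[1],p[0]))%360,s["ft_force"])
E
python3 - <<'E'
from h import *
st()
W=read_camera("wrist");cv2.imwrite("pics/w5.png",W);g=cv2.cvtColor(W,cv2.COLOR_BGR2GRAY)
for q in((-110,0,113),(-84,0,113)): print("tab",q,proj("wrist",w(*q)))
for v in range(150,260,6): print(v,g[v,270:380:4])
E
```

```text
[ 450.6 -258.1   67.7] meter [-98.3   1.5] r 98.27529225851964 ang 179.10256044522401 [-0.1 -1.5  0. ]
tab (-110, 0, 113) [295.6 260.3]
tab (-84, 0, 113) [343.5 260.7]
150 [ 55  53  54  53  53  55  53  54  55  54  53  53 149 197 251 133 182 181
 182 181  87 247 243 242 163 181 183 184]
156 [ 54  55  54  55  54  55  54  54  53  53  53  54 123 201 251 131 179 179
 182 182 215 245 243 237 181 182 182 183]
162 [ 55  54  54  54  54  53  55  53  53  54  54  53  30 202 251 132 179 180
 181 173 246 241 242 149 181 182 182 180]
168 [ 54  54  54  54  54  54  55  54  53  53  53  53  42 209 251 142 156 180
 171 209 244 242 237 182 182 182 181 169]
174 [ 53  55  55  55  54  53  52  52  54  52  53  53 149 168 251 109 249 159
 166 245 239 240 178 182 179 179 171 170]
180 [ 53  53  53  54  55  54  54  52  52  53  53  53 135 214 251 154 165  96
 137 235 223 236 181 180 179 170 177 236]
186 [ 55  56  55  54  53  53  54  54  51  33  48  32  41 107 118 163 134 240
 241 120 245 239 181 180 179 150 227 239]
192 [ 53  34  51  32  38  65 116 151 232 242 242 142 232 168 150 145 242 233
 103 104 103 242 162 1
[... 628 characters left out ...]
 29  29  29  30  29  29  29  29  29  59 118 128 231 146 149 245
 147  85  92  92 109 220 232 234 234 233]
234 [ 29  29  29  30  30  29  29  30  29  29   9  30  77   9 178  93  93  93
  93  92  91  91 112 140 144  30  53  52]
240 [ 30  29  29  31  30  29  29  30  29  18   7  15  14   7  58  94  91  92
  93  92  92  92 112 140 131  52  96  53]
246 [ 29  30  29  28  29  29  30  30  12   8   8  15  13   8   9   9  94  92
  92  92  93  92  90 134 144 105  53  55]
252 [ 29  29  29  30  30  30  30  30   8   9   8  14  14   8   9   8  89  92
  92  93  94  94  91 130 129 132  54  53]
258 [ 29  30  29  29  30  30  31   8   8   8   9  14  14   7  10   7   8  91
  92  92  93  92  90 120 140 143  54  56]
```

The tab is ahead of the fingers (edge at rows 204–222 in the wrist image) and turning. I continue along the arc.

Call:
move_arm(commands=[[[0.3, 0.6, 0], [0, 0, 0], 0], [[0.3, 0.6, 0], [0, 0, 0], 0], [[0.3, 0.6, 0], [0, 0, 0], 0], [[0.4, 0.6, 0], [0, 0, 0], 0], [[0.4, 0.5, 0], [0, 0, 0], 0], [[0.5, 0.5, 0], [0, 0, 0], 0], [[0.5, 0.5, 0], [0, 0, 0], 0], [[0.5, 0.4, 0], [0, 0, 0], 0], [[0.6, 0.4, 0], [0, 0, 0], 0], [[0.6, 0.4, 0], [0, 0, 0], 0]])

```text
t: 10.05
eef_pos: [494.5, -207.6, 66.7]
tcp_rot: [-3.141, -0.0, 1.232]
ft_force: [-2.0, -3.7, 0.5]
opening: 0.007
grip_force: 1.7
```

Run:
```python
from h import *
st()
```

```text
[ 494.5 -207.6   66.7] meter [-74.2  63.9] r 97.91206801458947 ang 139.24115084796554 [-2.  -3.7  0.5]
```

Call:
move_arm(commands=[[[0.6, 0.3, 0], [0, 0, 0], 0], [[0.6, 0.2, 0], [0, 0, 0], 0], [[0.7, 0.3, 0], [0, 0, 0], 0], [[0.6, 0.1, 0], [0, 0, 0], 0], [[0.7, 0.2, 0], [0, 0, 0], 0], [[0.7, 0.1, 0], [0, 0, 0], 0], [[0.7, 0, 0], [0, 0, 0], 0], [[0.6, 0, 0], [0, 0, 0], 0], [[0.7, -0.1, 0], [0, 0, 0], 0], [[0.7, -0.1, 0], [0, 0, 0], 0]])

```text
t: 11.05
eef_pos: [560.6, -198.1, 66.7]
tcp_rot: [-3.141, -0.0, 1.232]
ft_force: [-2.8, -0.7, 0.2]
opening: 0.006
grip_force: 1.5
```

Call:
move_arm(commands=[[[0.7, -0.1, 0], [0, 0, 0], 0], [[0.6, -0.2, 0], [0, 0, 0], 0], [[0.7, -0.3, 0], [0, 0, 0], 0], [[0.6, -0.3, 0], [0, 0, 0], 0], [[0, 0, 0], [0, 0, 0], 0]])

```text
t: 11.55
eef_pos: [587.3, -207.6, 66.7]
tcp_rot: [3.14, -0.0, 1.231]
ft_force: [-0.2, -0.9, 0.7]
opening: 0.005
grip_force: 0.0
```

Run:
```python
from h import *
st()
b=read_camera("top");g=cv2.cvtColor(b,cv2.COLOR_BGR2GRAY)
W=read_camera("wrist");s=read_camera("scene")
f=lambda n,im,p,h:cv2.resize(im[max(0,p[1]-h):p[1]+h,max(0,p[0]-h):p[0]+h],(390,390),interpolation=cv2.INTER_CUBIC)
cv2.imwrite("pics/m.png",np.hstack([f(0,b,(390,190),45),f(0,s,(385,235),50)]))
cv2.imwrite("pics/w6.png",W)
```

```text
[ 587.3 -207.6   66.7] meter [13.1 95.6] r 96.49834648438868 ang 82.2138795923695 [-0.2 -0.9  0.7]
```

View pics/m.png

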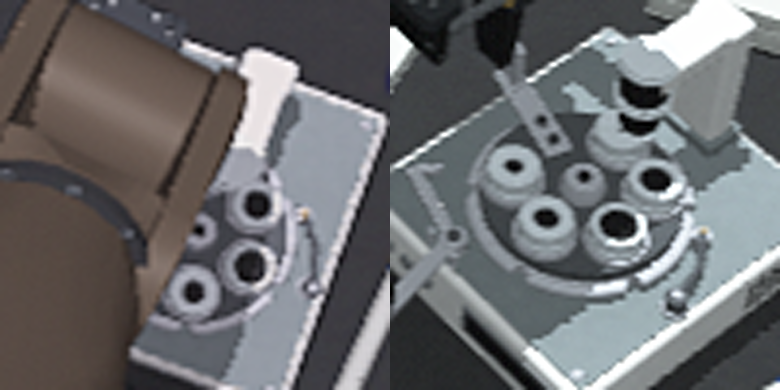

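Left half is the top view, right half the scene view. The turret has turned, with the tab at (530,100), the 4 mm insert nearly under the lamp at (620,140), and the holes at (617,222), (546,218), (514,166) and (656,180). From the holes I compute the turret angle.

```bash
cat >> h.py <<'E'
def turret():
    s=read_camera("scene");g=cv2.cvtColor(s,cv2.COLOR_BGR2GRAY)
    mk=(g<70).astype(np.uint8);n,l,S,C=cv2.connectedComponentsWithStats(mk)
    for i in range(1,n):
        q=m(ray("scene",*C[i],94));r=np.hypot(*q)
        if 33<r<51 and 3<S[i,4]<150: print("hole px",C[i],"area",S[i,4],"r",r,"ang",np.degrees(np.arctan2(q[1],q[0])))
E
python3 - <<'E'
from h import *
turret()
for x,y in((617,222),(546,218),(514,166),(656,180)):
  q=m(ray("scene",(x-390)/3.9+335,y/3.9+185,94));print(np.hypot(*q),np.degrees(np.arctan2(q[1],q[0])))
E
```

```text
hole px [373.5 215.5] area 4 r 43.52085081077776 ang 81.07603475648146
hole px [398.  216.8] area 32 r 49.375406901711365 ang 4.360197804369157
hole px [368.3 220.2] area 32 r 42.12716291556274 ang 107.44644899606767
hole px [403.  223.6] area 7 r 47.27745736722015 ang -22.631495499936403
hole px [366.4 227.1] area 11 r 40.99189859044309 ang 137.41143445239643
hole px [402.7 230.7] area 36 r 43.08349829414586 ang -49.32064976703942
hole px [374.8 240.6] area 20 r 43.76730254982835 ang -162.74075824797853
hole px [384.  239.8] area 15 r 34.346112933984706 ang -134.20427398080537
hole px [393.1 242.2] area 52 r 44.17865237758593 ang -106.47759052172644
43.69879975533386 -105.77380124556396
44.3199784553406 -161.50289379975845
40.015671214677425 139.32861372017047
44.29683121808586 -50.910002084540054
```

Call:
move_arm(commands=[[[0.3, -0.15, 0], [0, 0, 0], 0], [[0.3, -0.15, 0], [0, 0, 0], 0], [[0.3, -0.2, 0], [0, 0, 0], 0], [[0.3, -0.2, 0], [0, 0, 0], 0], [[0.25, -0.2, 0], [0, 0, 0], 0], [[0.25, -0.2, 0], [0, 0, 0], 0], [[0, 0, 0], [0, 0, 0], 0]])

```text
t: 12.45
eef_pos: [604.0, -218.4, 66.8]
tcp_rot: [3.14, -0.0, 1.231]
ft_force: [0.0, 0.7, -0.3]
opening: 0.0
grip_force: 0.0
```

Run:
```python
from h import *
st();turret()
```

```text
[ 604.  -218.4   66.8] meter [32.5 91.1] r 96.70984400198962 ang 70.37783136060665 [ 0.   0.7 -0.3]
hole px [378.2 214.6] area 5 r 41.80522860003333 ang 65.48831692278549
hole px [397.8 216.6] area 33 r 49.423170251276744 ang 5.168886851398507
hole px [367.2 224. ] area 10 r 40.14922104954555 ang 123.93462850351402
hole px [405.9 227.7] area 10 r 50.739239362468076 ang -37.82549088392681
hole px [402.  233.9] area 31 r 43.23449753210346 ang -62.3799780435026
hole px [380.8 239. ] area 18 r 33.555669506779566 ang -146.80069187838498
hole px [371.2 238.1] area 22 r 43.43610081568433 ang -176.13449347603463
hole px [389.1 243.3] area 54 r 44.70171155563407 ang -119.21803188468476
```

Run:
```python
import h
from h import *
h.read_camera=lambda n:cv2.imread("pics/s.png")
turret()
```

```text
hole px [380.2 214.9] area 29 r 40.00413792829344 ang 59.413360580378225
hole px [397.6 219. ] area 68 r 43.48199269694854 ang -0.5819465610474783
hole px [402.1 233.9] area 20 r 43.33706015302428 ang -62.307414014198415
hole px [389. 243.] area 9 r 43.851927263347505 ang -119.25764474495395
```

The holes are now at the same pixels as at the initial clicked position: (402,234) and (389,243). The turret is clicked in at -120° with no force on the tool. I retreat and go to the right side of the knob.

Call:
move_arm(commands=[[[-0.8, 0.9, 0], [0, 0, 0], 0], [[0, 0, 3.5], [0, 0, 0], 0], [[0, 0, 3.5], [0, 0, 0], 0], [[-3.9, -1.0, 0], [0, 0, 0], 0], [[-3.9, -1.0, 0], [0, 0, 0], 0], [[-3.9, -1.0, 0], [0, 0, 0], 0], [[-3.9, -1.0, 0], [0, 0, 0], 0], [[-4.0, -1.0, 0], [0, 0, 0], 0], [[0, 0, 0], [0, 0, 0], 0], [[0, 0, 0], [0, 0, 0], 0]])

```text
t: 13.5
eef_pos: [398.9, -258.9, 137.2]
tcp_rot: [3.14, 0.0, 1.23]
ft_force: [-0.3, -0.6, 0.5]
opening: 0.002
grip_force: 0.0
```

Run:
```python
from h import *
st();turret()
```

```text
[ 398.9 -258.9  137.2] meter [-146.7  -16.9] r 147.62736947144012 ang 186.55705959551193 [-0.3 -0.6  0.5]
hole px [398.1 216.7] area 29 r 49.69312650277131 ang 4.29370447580715
hole px [402.2 233.9] area 29 r 43.59222400605696 ang -62.14751770089037
hole px [371.1 237.8] area 17 r 42.97331642711559 ang -177.1786829183041
hole px [389.  243.1] area 51 r 44.180232121328046 ang -119.31263228597886
```

Call:
move_arm(commands=[[[0, 0, -4.3], [0, 0, 0], 0], [[0, 0, -4.3], [0, 0, 0], 0], [[0.2, 0.6, 0], [0, 0, 0], 0], [[0.2, 0.6, 0], [0, 0, 0], 0], [[0.2, 0.6, 0], [0, 0, 0], 0], [[0.2, 0.6, 0], [0, 0, 0], 0], [[0.2, 0.6, 0], [0, 0, 0], 0], [[0.2, 0.5, 0], [0, 0, 0], 0], [[0, 0, 0], [0, 0, 0], 0]])

```text
t: 14.45
eef_pos: [411.6, -223.5, 51.3]
tcp_rot: [3.141, 0.0, 1.232]
ft_force: [-0.7, -0.3, 0.2]
opening: 0.003
grip_force: 0.0
```

Run:
```python
from h import *
st();knob()
g=cv2.cvtColor(read_camera("wrist"),cv2.COLOR_BGR2GRAY)
for v in range(150,240,6): print(v,g[v,280:370:4])
```

```text
[ 411.6 -223.5   51.3] meter [-146.7   20.8] r 148.19538883341693 ang 171.94370396817777 [-0.7 -0.3  0.2]
0 [321.3 214.7] [320.4 196.3]
0.25 [315.4 245.3] [315.4 222.4]
0.4 [315.8 263.1] [315.8 237.8]
0.5 [317.7 274.5] [317.4 247.7]
150 [57 57 57 57 57 57 57 56 58 58 58 58 58 57 59 58 57 56 56 57 57 57 57]
156 [56 57 57 56 56 57 57 58 58 58 58 58 57 56 57 57 58 57 57 58 57 57 57]
162 [58 59 58 57 56 57 58 58 58 57 57 56 57 56 56 56 58 57 56 57 55 55 56]
168 [58 57 57 57 56 57 58 58 56 57 56 57 57 59 58 59 57 57 55 56 57 57 57]
174 [57 57 56 56 57 57 60 58 58 58 57 58 58 57 57 57 57 56 58 56 57 57 56]
180 [57 57 57 57 57 57 58 57 57 56 57 57 57 57 57 58 57 57 58 57 57 56 57]
186 [56 56 57 56 56 58 57 58 60 58 56 58 58 58 58 57 58 58 58 57 56 57 57]
192 [56 57 57 56 56 55 57 56 31 55 57 54 58 57 57 58 58 57 58 58 56 56 57]
198 [ 54  56  57  56  56  57  55  31  23  12  42 112  84  37  31  32  31  55
  57  56  57  57  57]
204 [ 57  55  56  55  56  57  31  12  14  13  13  11 245 245 245 244 232 120
 114  83  37  31  34]
210 [ 56  54  31  53  31  52  11  13  20  21  18  12 154 241 241 243 243 244
 244 243 243 243 244]
216 [ 31  31  31  31  31  31  22  22  16  31  24  22  18 240 241 240 239 239
 239 239 239 239 240]
222 [ 32  33  32  32  32  30  22  34  41  40  38  27  22  33  32  31  31  31
 137 232 238 239 240]
228 [32 31 32 31 32 33 20 35 34 35 34 16 20 32 30 32 33 31 31 31 54 32 54]
234 [31 31 32 32 32 33 32 15 23 17 14 14 32 33 32 32 32 31 32 32 31 31 32]
```

The knob is ahead with its cap at (316,226), at about 0.1 rad. I go on to the home stop in small steps.

Call:
move_arm(commands=[[[0.1, 0.3, 0], [0, 0, 0], 0], [[0.1, 0.2, 0], [0, 0, 0], 0], [[0.1, 0.2, 0], [0, 0, 0], 0], [[0, 0, 0], [0, 0, 0], 0]])

```text
t: 14.9
eef_pos: [414.4, -217.3, 50.8]
tcp_rot: [3.141, 0.0, 1.232]
ft_force: [0.1, -3.5, -0.5]
opening: 0.008
grip_force: 1.5
```

Call:
move_arm(commands=[[[0.1, 0.1, 0], [0, 0, 0], 0], [[0, 0, 0], [0, 0, 0], 0]])

```text
t: 15.1
eef_pos: [414.7, -216.8, 50.8]
tcp_rot: [-3.141, 0.001, 1.232]
ft_force: [-5.8, -9.3, 2.3]
opening: 0.007
grip_force: 5.6
```

Firm stop, about 11 N. I back off, rise clear and verify.

Call:
move_arm(commands=[[[-0.5, -1.5, 0], [0, 0, 0], 0], [[0, 0, 4.5], [0, 0, 0], 0], [[0, 0, 4.5], [0, 0, 0], 0], [[-1.0, -4.0, 2.0], [0, 0, 0], 0], [[-1.0, -4.0, 0], [0, 0, 0], 0], [[-1.0, -4.0, 0], [0, 0, 0], 0], [[0, -4.0, 0], [0, 0, 0], 0], [[0, 0, 0], [0, 0, 0], 0], [[0, 0, 0], [0, 0, 0], 0]])

```text
t: 16.0
eef_pos: [379.6, -391.0, 160.1]
tcp_rot: [-3.14, -0.001, 1.23]
ft_force: [0.0, 0.2, -0.2]
opening: 0.001
grip_force: 0.0
```

Run:
```python
import h
from h import *
st();turret()
def kb(s):
  g=cv2.cvtColor(s,cv2.COLOR_BGR2GRAY)[235:275,310:345]
  n,l,S,C=cv2.connectedComponentsWithStats((g<22).astype(np.uint8))
  for i in range(1,n):
    if S[i,4]>15: print("dark blob",C[i]+[310,235],S[i])
kb(cv2.imread("pics/s.png"));print("now");kb(read_camera("scene"))
```

```text
[ 379.6 -391.   160.1] meter [-119.8 -147.6] r 190.09489837620822 ang 230.92504069545058 [ 0.   0.2 -0.2]
hole px [367.  223.7] area 7 r 40.80038679954408 ang 122.95700895638258
hole px [371.1 237.8] area 17 r 42.97331642711559 ang -177.1786829183041
dark blob [323.1 252.3] [11 14  6  8 31]
now
dark blob [323.2 252.7] [11 15  5  7 24]
```

Run:
```python
from h import *
for n,f,(x,y,u,v) in(("scene","pics/s.png",(314,240,342,262)),("top","pics/t.png",(352,218,370,246))):
  g=lambda i:cv2.cvtColor(i,cv2.COLOR_BGR2GRAY)[y:v,x:u].astype(np.float32)
  A,B=g(cv2.imread(f)),g(read_camera(n))
  print(n,cv2.phaseCorrelate(A,B,cv2.createHanningWindow(A.shape[::-1],cv2.CV_32F)),"mean diff",np.abs(A-B).mean(),A.mean(),B.mean())
for a in(0,.05,.1):
  q=np.array([-79,27])+[-66*np.cos(a)-20*np.sin(a),-66*np.sin(a)+20*np.cos(a)];print(a,proj("scene",w(*q,83)),proj("top",w(*q,83)))
```

```text
scene ((-0.05082302591410581, 0.08044047165516588), 0.9851749536063936) mean diff 11.720779 97.8263 109.54058
top ((-0.0377692006501853, -0.0012276480343569318), 0.9971743898259269) mean diff 0.765873 94.875 95.275795
0 [322.8 249.9] [358.1 238.7]
0.05 [323.4 251. ] [359.1 239.4]
0.1 [324.1 252.1] [360.1 240.1]
```

The lever is back within 0.1 px of its home image, less than 0.01 rad. I hand in.

```bash
python3 -c "
from cell import env
print(env.job_done())"
```

```text
the job is handed in; nothing more can be done
None
```

Handed in at about 16 s of arm time, with no verdict returned: the 4 mm insert is clicked in under the lamp, the lock lever is home to within 0.01 rad by the cameras, and the arm is clear.

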